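Seat the mounting board on the bonsai work stand

ROBOT

A 6-joint arm with a two-finger parallel gripper is mounted at the origin on the work surface. World frame = base frame: x ahead of the robot, y to its left, z up, the work surface at z = 0. Lengths are in m, angles in rad, forces in N, time in s.
With the tool pointing down it reaches from about 0.35 to 0.8 m from the base axis. Payload 7.3 kg.
Tool frame: the origin (TCP) lies at the very end of the fingers, on their centre line; the grasp point (between the pads) lies 19 mm behind it; z points along the fingers, y is the line along which they close (so a half turn about z gives the same grasp; the last joint's range is limited). The gripper opens to 85 mm and grips with 20 to 120 N. Pads are 22 mm wide; open, the fingers measure 114 mm over their backs; the gripper's body (76 mm by 85 mm) begins 54 mm behind the grasp point. The pads swing forward as they close: fully open they stand 13 mm farther back than shut.
Start: joints at [0.955, 0.342, 1.524, -0, 1.275, -0.146], TCP at [0.238, 0.468, 0.231] pointing down, gripper open.
Joint ranges: [-2.53, 2.53], [-0.77, 2.02], [0.04, 2.7], [-1, 4.14], [0.28, 2.66], [-3.11, 3.11]. Speed limits (rad/s): [2.57, 2.57, 3.14, 3.14, 3.14, 3.14].

INTERFACE

Orientations are given as a rotation vector (axis times angle).
In Python, from station import observe, eyes, manip gives the robot as it stands. The module is installed in compiled form; this text tells all that it offers.
- The arm moves only by the shell command python3 -m jog 'ROWS' [FORCE]. ROWS is JSON, a list of rows, each a list of 7 numbers: the gripper's target within -1 to 1 (fully open at 1, half-way at 0, shut at -1), then the shift along the world's x, y, z as a fraction of full scale, then the turn, a rotation vector about the world's x, y, z as a fraction of full scale. A call has 1 to 12 rows; each row is the pose to reach, as a shift and turn from the pose commanded when the call began; what a row does not reach only later rows make up. Full scale, the value 1, is 0.8 m for a shift and 1.5 rad for a turn. A row lasts 1/10 s, in which the tool goes at most 50 mm and 8.59 degrees, less where a joint would pass 70% of its speed; a pose out of reach is approached as far as the arm can. A call with a number of a shift or a turn outside -1 to 1 is refused whole. A call with a gripper value outside its range is refused whole. The fingers move at their own pace and stop on an object; FORCE is the grip in N (left out, the last holds). Time passes only in rows, so rows that repeat a pose let the fingers close. It gives the time, the measured TCP pose, the force, the opening and the grip force at its end, in the units of the state.
- observe(): the state, without advancing time (a new reading comes with each control period).
- eyes.capture(name): name is "scene" or "top"; returns a dict with "color" (384x512x3 uint8, red, green, blue), "z_map" (384x512 float32, m along the optical axis (not along the pixel's ray), 0 where there is no reading), "fx", "fy", "cx", "cy" (pixels), "R" (3x3) and "t" (3): a world point X has camera coordinates R X + t. Camera axes: x right, y down, z forward; pixel columns grow to the right and rows downward; lengths in m; the calibration is good to about 2 mm. A picture is of the moment at which its call begins.
- manip.job_done(): hands the job in; it is judged then, once.
The state is a dict: "t": time; "qpos": joint angles; "dq": joint speeds; "tau": joint torques, N m; "ee_pos": TCP position; "orientation": TCP orientation; "wrist_force": force on the tool from outside, world axes, zero at the start; "moment": the same for the moment, N m; "finger_gap": finger opening in m; "finger_force": force on a finger pad.
Only numpy, scipy, OpenCV 4.12 (cv2) and the standard library are available. Lean on these libraries where they do the work, as an engineer would, in place of code of your own. Each camera call takes 0.05 s, during which the arm holds its last target. There are 200 camera calls.

TASK

On the bonsai work stand, wind the handwheel counter-clockwise (seen from above) by its crank grip until the carriage with the locating pin touches the end stop. Then pick up the wooden mounting board by its batten, slide it over the pin until its hidden socket drops on, and press it fully down against the sprung collar. Finish while still holding it pressed fully down (it is not let go at the end), and leave the other things on the table where they are.

Things in the scene. Friction and masses are not known exactly. Their poses are not given: they have to be found in the camera images.
- carriage (a joint): travel (m) of the aluminium carriage on the stand's rails: 0 near the handwheel, 0.100 against the dark steel end stop at the far end of the rails; starts 45 to 75 mm short of the stop. Geared to the handwheel: 10 mm per radian, counter-clockwise from above drives it to the stop. The wheel turns lightly and stays where it is left.
- wheel_axis (a point): point on the handwheel's vertical axis, level with the top of its rim, 85 mm above the table; z up, y points along the rails to the end stop. Dark steel wheel 112 mm across on a grey gearbox at the right-hand end of the stand. With the carriage at the stop the pin stands 210 mm from here along y.
- crank_grip (a point): middle of the upright black crank grip on the handwheel, 46 mm from the wheel's axis and 115 mm above the table: a round grip 22 mm across and 53 mm tall, its top at 138 mm, free to spin on its own axis, nothing above it.
- pin_tip (a point): centre of the tip of the upright steel locating pin, 80 mm above the table; z up, x and y are the stand's. Pin 16 mm across, tip tapered, moves with the carriage. It stands 20 mm proud of the flat carriage top (90 x by 100 y mm) and 13 mm proud of the brass collar (60 mm across) around it.
- board_mid (a point): centre of the loose square wooden board, half-way up (37.5 mm above its underside), z up. Board 140 by 140 by 30 mm, 0.34 to 0.5 kg; upright grip batten on top along the board's x, 80 mm long (x), 30 mm thick (y), from 30 to 75 mm above the underside. Starts flat on the table to the left of the stand.
- collar (a joint): how far (m) the sprung brass collar around the pin is pressed down: 0 free, 0.007 level with the carriage top. It gives from about 7 N and takes 12 N at 0.007; it carries the board's own weight without giving, and springs back up when the board is no longer pressed.
- board_socket (a point): mouth of the blind round socket in the middle of the board's underside, unseen from above: 19 mm across, small chamfer, 23 mm deep; 37.5 mm below board_mid. Pressed fully home the underside lies on the carriage top, so this point is 20 mm below the pin's tip. Any heading of the board will do.
There are look-alikes about, which are no part of the job. Of the things shaped like the part that bears board_mid, the wooden one is meant.

How it is judged:
By the outcome, as a careful person would: the job done as asked, in the order asked, and still so for the second after the job is handed in, while the arm keeps its last pose, push and grip.
It also fails if it takes over 61 s, if anything falls off the work surface, if the arm or the gripper's body presses on something with over 40 N, if the wrist force passes 120 N, or if a joint passes its speed limit or range.

## Working session

There is one attempt and no reset: what is moved stays moved. The work goes in short steps, Python scripts to look and compute and a shell command to move; the robot and the scene stay as the last step left them, time stands still between calls to the robot, and variables do not carry over. Pictures are saved under pics/ and viewed, at most 10 in all, crops included, and the job is handed in when it is done.

```bash
mkdir -p pics; cat > h.py <<'E'
import numpy as np, cv2
from station import observe, eyes, manip
def cap(n):
    c=eyes.capture(n); z=c["z_map"]; v,u=np.mgrid[:z.shape[0],:z.shape[1]]
    P=np.stack([(u-c["cx"])/c["fx"]*z,(v-c["cy"])/c["fy"]*z,z],-1)
    c["W"]=(P-c["t"])@c["R"]; c["W"][z==0]=np.nan
    return c
def save(n,im): cv2.imwrite("pics/"+n,im[...,::-1])
E
python3 - <<'E'
from h import *
import pickle
for n in("scene","top"):
    c=cap(n); pickle.dump(c,open(n+".pkl","wb")); save(n+"0.png",c["color"]); print(n,-c["R"].T@c["t"],c["R"][2])
print(observe())
E
```

```text
scene [0.80982632 0.6347241  1.0470268 ] [-0.34824163 -0.39646398 -0.84943751]
top [0.30156002 0.16956083 1.31861304] [ 0.09513644 -0.00521809 -0.99545057]
{'t': 0.1, 'qpos': array([ 9.54989135e-01,  3.42687308e-01,  1.52488959e+00, -1.72653140e-06,
        1.27539002e+00, -1.45968173e-01]), 'dq': array([-9.31900084e-06,  7.49354981e-04, -7.74874447e-04,  7.21625177e-04,
       -1.19337267e-03,  2.44765790e-03]), 'tau': array([ 2.03933931e-03, -4.34445691e+01, -2.46490127e+01, -2.05955557e-04,
        4.62634431e-03, -5.31407750e-05]), 'ee_pos': array([0.23745769, 0.46784924, 0.2306888 ]), 'orientation': array([-7.31132417e-01, -3.05480699e+00,  2.00461995e-03]), 'wrist_force': array([-0.41272361, -0.32146381, -0.30128434]), 'moment': array([ 0.06222301,  0.02244356, -0.01470336]), 'finger_force': 0.0, 'finger_gap': 0.08552985775796249}
```

View pics/scene0.png

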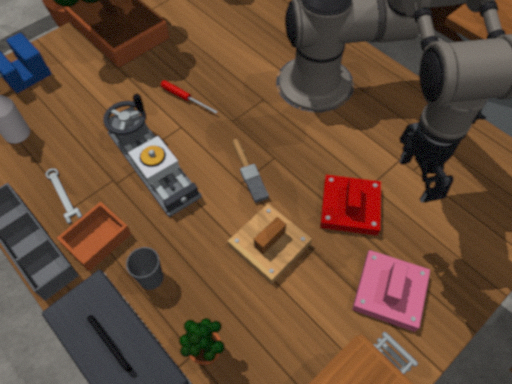

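View pics/top0.png

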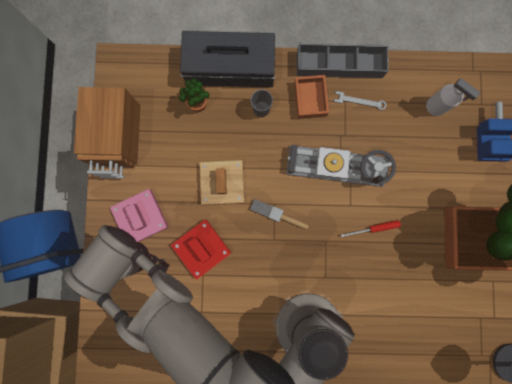

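Scene picture: the stand has its wheel at (125,118), grip at (138,103), pin and collar at (152,156) and stop at (183,195). There are three board-shaped things: tan wood at scene (270,240)/top (221,182), red at (352,205), pink at (393,290). The tan one is the only one with a wood finish, so it is the one meant. Next I measure and confirm with a crop.

```bash
python3 - <<'E'
from h import *
import pickle
s=pickle.load(open("scene.pkl","rb"));t=pickle.load(open("top.pkl","rb"))
a=cv2.resize(s["color"][80:290,90:320],None,fx=2.4,fy=2.4,interpolation=cv2.INTER_CUBIC)
save("crop1.png",a)
for n,c in(("scene",s),("top",t)):
    W=c["W"];x,y,z=W[...,0],W[...,1],W[...,2]; col=c["color"].astype(int)
    v,u=np.mgrid[:384,:512]
    # regions
    B=(u>225)&(u<315)&(v>200)&(v<285) if n=="scene" else (u>195)&(u<248)&(v>155)&(v<210)
    m=B&(z>0.022)&(z<0.036); r=cv2.minAreaRect(W[m][:,:2].astype(np.float32)); print(n,"board",m.sum(),r)
    m=B&(z>0.068)&(z<0.082); r=cv2.minAreaRect(W[m][:,:2].astype(np.float32)); print(n,"batten",m.sum(),W[m].mean(0),r)
    S=(u>98)&(u<205)&(v>85)&(v<220) if n=="scene" else (u>280)&(u<402)&(v>138)&(v<192)
    m=S&(z>0.128); print("grip top",m.sum(),W[m].mean(0))
    m=S&(z>0.078)&(z<0.092); p=W[m][:,:2]; print("rim",m.sum(),cv2.minEnclosingCircle(p.astype(np.float32)))
    m=S&(col[...,0]>150)&(col[...,2]<90)&(col[...,1]>100)&(z>.055); print("collar",m.sum(),W[m].mean(0),cv2.minEnclosingCircle(W[m][:,:2].astype(np.float32)))
    m=S&(col.min(-1)>170)&(abs(z-.06)<.006); print("carr",m.sum(),W[m].mean(0),cv2.minAreaRect(W[m][:,:2].astype(np.float32)))
    m=S&(z>0.03); print("stand",cv2.minAreaRect(W[m][:,:2].astype(np.float32)))
E
```

```text
scene board 2688 ((0.4644102454185486, 0.2968687415122986), (0.14228874444961548, 0.1419312059879303), 4.06380033493042)
scene batten 442 [0.46581803 0.2984386  0.07435321] ((0.4651510715484619, 0.29746565222740173), (0.07920632511377335, 0.030619977042078972), 3.8714709281921387)
grip top 58 [ 0.47565532 -0.18993629  0.135269  ]
rim 674 ((0.5196801424026489, -0.15914180874824524), 0.10206808894872665)
collar 264 [ 0.53531707 -0.06366612  0.06633384] ((0.5351390242576599, -0.0644959807395935), 0.030023597180843353)
carr 534 [ 0.53600115 -0.06427898  0.05950958] ((0.5344374179840088, -0.066621795296669), (0.10074478387832642, 0.08633573353290558), 83.43598175048828)
stand ((0.541229784488678, -0.127370685338974), (0.4032522737979889, 0.245115727186203), 64.43710327148438)
top board 1494 ((0.46452054381370544, 0.29578548669815063), (0.1411329209804535, 0.13998264074325562), 4.0354695320129395)
top batten 237 [0.464028   0.29537285 0.07532793] ((0.4640038013458252, 0.2957092225551605), (0.08019865304231644, 0.030180953443050385), 3.9995715618133545)
grip top 44 [ 0.47371538 -0.19352334  0.13631251]
rim 538 ((0.5285897254943848, -0.16170138120651245), 0.10110009461641312)
collar 216 [ 0.53415966 -0.06817843  0.06708956] ((0.5351661443710327, -0.06905104964971542), 0.029962049797177315)
carr 357 [ 0.53436928 -0.06863526  0.06009462] ((0.5351466536521912, -0.06859860569238663), (0.09436634927988052, 0.08539307862520218), 84.02405548095703)
stand ((0.5257698893547058, -0.09109364449977875), (0.3425063192844391, 0.11216277629137039), 86.35453796386719)
```

View pics/crop1.png

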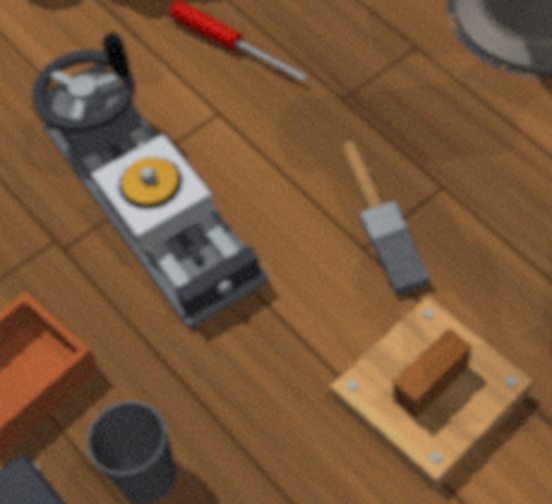

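The crop confirms the tan wooden board with brown batten at crop (432,372). It also shows the stand with wheel, grip at crop (117,55), and pin at (148,176). Now a robust wheel circle fit and the crank plan.

```bash
python3 - <<'E'
from h import *
import pickle
from scipy.optimize import least_squares
from scipy.spatial.transform import Rotation as Ro
est=[]
for n in("scene","top"):
    c=pickle.load(open(n+".pkl","rb"));W=c["W"]
    m=(abs(W[...,2]-.083)<.006)&(abs(W[...,0]-.52)<.08)&(W[...,1]<-.13)&(W[...,1]>-.3)
    p=W[m][:,:2]; p0=np.array([.52,-.21])
    for k in range(5):
        d=np.linalg.norm(p-p0,axis=1); q=p[(d>.035)&(d<.075)]
        p0=least_squares(lambda c:np.linalg.norm(q-c,axis=1)-.0505,p0,loss="soft_l1",f_scale=.003).x
    d=np.linalg.norm(q-p0,axis=1);print(n,p0,len(q),np.percentile(d,[5,50,95])); est.append(p0)
w=np.mean(est,0);pin=np.array([.5348,-.066]);g=np.array([.4747,-.1918])
print("w",w,"grip r",np.linalg.norm(g-w),"ang",np.degrees(np.arctan2(*(g-w)[::-1])),"pin d",np.linalg.norm(pin-w),"rail dir",np.degrees(np.arctan2(*(pin-w)[::-1])))
o=observe();R=Ro.from_rotvec(o["orientation"]);print(R.as_matrix().round(3),o["ee_pos"])
E
```

```text
scene [ 0.51966171 -0.20258136] 510 [0.04070809 0.04920899 0.0553868 ]
top [ 0.51697096 -0.20532756] 403 [0.04201072 0.04975656 0.05557366]
w [ 0.51831633 -0.20395446] grip r 0.04527820135511697 ang 164.42856667191 pin d 0.13893575688419849 rail dir 83.18624426141413
[[-0.892  0.453 -0.001]
 [ 0.453  0.892 -0.001]
 [ 0.    -0.001 -1.   ]] [0.23745769 0.46784924 0.2306888 ]
```

```bash
python3 -m jog '[[1,0.298,-0.824,0,0,0,0.36],[1,0.298,-0.824,0,0,0,0.36],[1,0.298,-0.824,0,0,0,0.36],[1,0.298,-0.824,0,0,0,0.36],[1,0.298,-0.824,0,0,0,0.36],[1,0.298,-0.824,0,0,0,0.36],[1,0.298,-0.824,0,0,0,0.36],[1,0.298,-0.824,0,0,0,0.36],[1,0.298,-0.824,0,0,0,0.36],[1,0.298,-0.824,0,0,0,0.36],[1,0.298,-0.824,0,0,0,0.36],[1,0.298,-0.824,0,0,0,0.36]]' 30; python3 -c "
from h import *
o=observe();print(o['ee_pos'],o['orientation'],o['t'],o['qpos'])"
```

```text
t: 1.3
ee_pos: [0.4354, -0.08, 0.2313]
orientation: [0.11, -3.14, -0.001]
wrist_force: [1.6, 0.2, 0.6]
finger_gap: 0.0855
finger_force: 0.0
[ 0.43544775 -0.07997292  0.23125907] [ 1.09524149e-01 -3.13959372e+00 -5.01408911e-04] 1.3 [-3.55254119e-01  1.91112804e-01  1.73344466e+00  2.78571222e-04
  1.21723902e+00 -1.99588827e+00]
```

```bash
python3 -m jog '[[1,0.041,-0.119,0,0,0,0],[1,0.041,-0.119,0,0,0,0],[1,0.041,-0.119,0,0,0,0],[1,0.041,-0.119,0,0,0,0],[1,0.041,-0.119,0,0,0,0]]'; python3 - <<'E'
from h import *
o=observe();c=cap("scene");W=c["W"]
s=np.array([.4747,-.1918]);print((s-o["ee_pos"][:2])/.8, o["ee_pos"])
v,u=np.mgrid[:384,:512];z=W[...,2]
save("s2.png",cv2.resize(c["color"][60:230,70:260],None,fx=3,fy=3))
E
```

```text
t: 1.8
ee_pos: [0.4677, -0.1722, 0.231]
orientation: [0.111, -3.139, -0.002]
wrist_force: [0.3, 0.4, 0.0]
finger_gap: 0.0855
finger_force: 0.0
[ 0.00880063 -0.02452771] [ 0.4676595  -0.17217783  0.23100971]
```

View pics/s2.png

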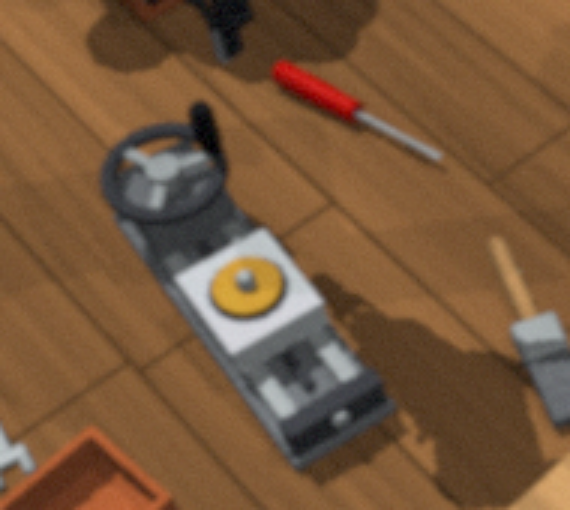

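The crop shows the grip free at (203,125), with the gripper above it at (230,30) and nothing in the way. I descend and close.

```bash
python3 -m jog '[[1,0.009,-0.024,0,0,0,0],[1,0.009,-0.024,-0.05,0,0,0],[1,0.009,-0.024,-0.10,0,0,0],[1,0.009,-0.024,-0.14,0,0,0],[1,0.009,-0.024,-0.161,0,0,0],[1,0.009,-0.024,-0.161,0,0,0],[-1,0.009,-0.024,-0.161,0,0,0],[-1,0.009,-0.024,-0.161,0,0,0],[-1,0.009,-0.024,-0.161,0,0,0],[-1,0.009,-0.024,-0.161,0,0,0],[-1,0.009,-0.024,-0.161,0,0,0],[-1,0.009,-0.024,-0.161,0,0,0]]' 40; python3 -c "
from h import *
g=observe()['ee_pos'][:2];w=np.array([.5183,-.204]);print(np.hypot(*(g-w)),np.degrees(np.arctan2(*(g-w)[::-1])))"
```

```text
t: 3.05
ee_pos: [0.4761, -0.1928, 0.1037]
orientation: [-0.11, 3.138, -0.002]
wrist_force: [-0.5, -0.0, 5.8]
finger_gap: 0.0207
finger_force: 39.0
0.04370289133508017 165.14016474697002
```

```bash
cat > arc.py <<'E'
import sys,numpy as np
a0,st,n,r=map(float,sys.argv[1:5])
for k in range(1,int(n)+1):
    a=np.radians(a0+st*k);b=np.radians(a0);print(int(a0+st*k),*np.round(r/.8*np.array([np.cos(a)-np.cos(b),np.sin(a)-np.sin(b)]),3))
E
python3 arc.py 165 15 12 .045
```

```text
180 -0.002 -0.015
195 -0.0 -0.029
210 0.006 -0.043
225 0.015 -0.054
240 0.026 -0.063
255 0.04 -0.069
270 0.054 -0.071
285 0.069 -0.069
300 0.082 -0.063
315 0.094 -0.054
330 0.103 -0.043
345 0.109 -0.029
```

```bash
python3 -m jog '[[-1,-0.002,-0.015,0,0,0,0],[-1,0,-0.029,0,0,0,0],[-1,0.006,-0.043,0,0,0,0],[-1,0.015,-0.054,0,0,0,0],[-1,0.026,-0.063,0,0,0,0],[-1,0.04,-0.069,0,0,0,0],[-1,0.054,-0.071,0,0,0,0],[-1,0.069,-0.069,0,0,0,0],[-1,0.082,-0.063,0,0,0,0],[-1,0.094,-0.054,0,0,0,0],[-1,0.103,-0.043,0,0,0,0],[-1,0.103,-0.043,0,0,0,0]]' 40; python3 -c "
from h import *
g=observe()['ee_pos'][:2];w=np.array([.5183,-.204]);print(np.hypot(*(g-w)),np.degrees(np.arctan2(*(g-w)[::-1])))"; python3 arc.py 330 15 12 .045
```

```text
t: 4.25
ee_pos: [0.5609, -0.2274, 0.1038]
orientation: [-0.11, 3.133, -0.005]
wrist_force: [8.0, -3.3, -0.2]
finger_gap: 0.0206
finger_force: 39.5
0.04863873212012477 -28.742448533534994
345 0.006 0.014
360 0.008 0.028
375 0.006 0.043
390 0.0 0.056
405 -0.009 0.068
420 -0.021 0.077
435 -0.034 0.082
450 -0.049 0.084
465 -0.063 0.082
480 -0.077 0.077
495 -0.088 0.068
510 -0.097 0.056
```

```bash
python3 -m jog '[[-1,0.006,0.014,0,0,0,0],[-1,0.008,0.028,0,0,0,0],[-1,0.006,0.043,0,0,0,0],[-1,0,0.056,0,0,0,0],[-1,-0.009,0.068,0,0,0,0],[-1,-0.021,0.077,0,0,0,0],[-1,-0.034,0.082,0,0,0,0],[-1,-0.049,0.084,0,0,0,0],[-1,-0.063,0.082,0,0,0,0],[-1,-0.077,0.077,0,0,0,0],[-1,-0.088,0.068,0,0,0,0],[-1,-0.097,0.056,0,0,0,0]]' 40; python3 - <<'E'
from h import *
g=observe()['ee_pos'][:2];w=np.array([.5183,-.204]);print(np.hypot(*(g-w)),np.degrees(np.arctan2(*(g-w)[::-1])))
for n in("scene","top"):
    c=cap(n);W=c["W"];col=c["color"].astype(int)
    m=(col[...,0]>150)&(col[...,2]<90)&(col[...,1]>100)&(abs(W[...,2]-.067)<.006)&(abs(W[...,0]-.54)<.07)&(abs(W[...,1])<.12);print(m.sum(),cv2.minEnclosingCircle(W[m][:,:2].astype(np.float32)))
E
python3 arc.py 150 10 8 .045
```

```text
t: 5.45
ee_pos: [0.4812, -0.1821, 0.1037]
orientation: [-0.11, 3.136, -0.002]
wrist_force: [6.9, -0.7, 4.6]
finger_gap: 0.0206
finger_force: 40.2
0.04308834583319892 149.47189593088245
279 ((0.5403282642364502, -0.005833728238940239), 0.02915778197348118)
199 ((0.5413714647293091, -0.009083246812224388), 0.02990802563726902)
160 -0.004 -0.009
170 -0.007 -0.018
180 -0.008 -0.028
190 -0.007 -0.038
200 -0.004 -0.047
210 0.0 -0.056
220 0.006 -0.064
230 0.013 -0.071
```

```bash
python3 -m jog '[[-1,-0.004,-0.009,0,0,0,0],[-1,-0.007,-0.018,0,0,0,0],[-1,-0.008,-0.028,0,0,0,0],[-1,-0.007,-0.038,0,0,0,0],[-1,-0.004,-0.047,0,0,0,0],[-1,0,-0.056,0,0,0,0],[-1,0,-0.056,0,0,0,0]]' 40; python3 - <<'E'
from h import *
g=observe()['ee_pos'][:2];w=np.array([.5183,-.204]);print(np.hypot(*(g-w)),np.degrees(np.arctan2(*(g-w)[::-1])))
E
python3 arc.py 210 5 8 .045
```

```text
t: 6.25
ee_pos: [0.4786, -0.2279, 0.1036]
orientation: [0.111, -3.136, 0.002]
wrist_force: [-8.7, -6.3, 12.0]
finger_gap: 0.0203
finger_force: 41.1
0.04637952386146338 -148.92164200648074
215 0.003 -0.004
220 0.006 -0.008
225 0.009 -0.012
230 0.013 -0.015
235 0.016 -0.018
240 0.021 -0.021
245 0.025 -0.023
250 0.029 -0.025
```

```bash
python3 -m jog '[[-1,0.003,-0.004,0,0,0,0],[-1,0.006,-0.008,0,0,0,0],[-1,0.009,-0.012,0,0,0,0],[-1,0.009,-0.012,0,0,0,0]]' 40; python3 - <<'E'
from h import *
o=observe();g=o['ee_pos'][:2];w=np.array([.5183,-.204]);d=(g-w);a=np.arctan2(d[1],d[0]);print(np.hypot(*d),np.degrees(a),"tang",o['wrist_force'][:2]@[-np.sin(a),np.cos(a)])
for n in("scene","top"):
    c=cap(n);W=c["W"];col=c["color"].astype(int)
    m=(col[...,0]>150)&(col[...,2]<90)&(col[...,1]>100)&(abs(W[...,2]-.067)<.006)&(abs(W[...,0]-.54)<.07)&(abs(W[...,1])<.12);print(m.sum(),cv2.minEnclosingCircle(W[m][:,:2].astype(np.float32)))
E
```

```text
t: 6.65
ee_pos: [0.4794, -0.2289, 0.1032]
orientation: [0.111, -3.122, -0.024]
wrist_force: [-29.0, 23.5, 38.4]
finger_gap: 0.0209
finger_force: 44.2
0.04620505718570039 -147.37778941984112 tang -35.439688699217264
184 ((0.5445885062217712, 0.005530975759029388), 0.028791310265660286)
113 ((0.5419453382492065, 0.002485504373908043), 0.02824273146688938)
```

```bash
python3 -m jog '[[-1,-0.006,0.008,0,0,0,0],[1,-0.006,0.008,0,0,0,0],[1,-0.006,0.008,0,0,0,0],[1,-0.006,0.008,0,0,0,0],[1,-0.006,0.008,0,0,0,0],[1,-0.006,0.008,0.05,0,0,0],[1,-0.006,0.008,0.1,0,0,0],[1,-0.006,0.008,0.16,0,0,0],[1,-0.006,0.008,0.16,0,0,0],[1,-0.006,0.008,0.16,0,0,0]]'; python3 - <<'E'
from h import *
import pickle
o=observe();print((np.array([.4642,.2966])-o["ee_pos"][:2])/.8,o["qpos"])
E
```

```text
t: 7.75
ee_pos: [0.483, -0.2301, 0.2313]
orientation: [-0.11, 3.138, -0.002]
wrist_force: [-0.5, 0.7, 0.2]
finger_gap: 0.0856
finger_force: 0.0
[-0.0235074   0.65839805] [-5.88005941e-01  3.59130891e-01  1.49842733e+00  1.83454782e-04
  1.28187889e+00 -2.22899308e+00]
```

```bash
python3 -m jog '[[1,-0.023,0.658,0,0,0,0],[1,-0.023,0.658,0,0,0,0],[1,-0.023,0.658,0,0,0,0],[1,-0.023,0.658,0,0,0,0],[1,-0.023,0.658,0,0,0,0],[1,-0.023,0.658,0,0,0,0],[1,-0.023,0.658,0,0,0,0],[1,-0.023,0.658,0,0,0,0],[1,-0.023,0.658,0,0,0,0],[1,-0.023,0.658,0,0,0,0],[1,-0.023,0.658,0,0,0,0],[1,-0.023,0.658,0,0,0,0]]'; python3 - <<'E'
from h import *
c=cap("top");W=c["W"];col=c["color"].astype(int)
m=(col[...,0]>150)&(col[...,2]<90)&(col[...,1]>100)&(abs(W[...,2]-.067)<.006)&(abs(W[...,0]-.54)<.07)&(abs(W[...,1])<.12);print(m.sum(),W[m].mean(0),cv2.minEnclosingCircle(W[m][:,:2].astype(np.float32)))
c=cap("scene");W=c["W"];col=c["color"].astype(int)
m=(col[...,0]>150)&(col[...,2]<90)&(col[...,1]>100)&(abs(W[...,2]-.067)<.006)&(abs(W[...,0]-.54)<.07)&(abs(W[...,1])<.12);print(m.sum(),W[m].mean(0),cv2.minEnclosingCircle(W[m][:,:2].astype(np.float32)))
o=observe();print((np.array([.4642,.2966])-o["ee_pos"][:2])/.8)
save("s3.png",cv2.resize(c["color"][90:300,90:330],None,fx=2.4,fy=2.4))
E
```

```text
t: 8.95
ee_pos: [0.4627, 0.2996, 0.2281]
orientation: [0.117, -3.136, 0.001]
wrist_force: [-0.4, -1.2, -0.9]
finger_gap: 0.0855
finger_force: 0.0
207 [0.54084572 0.00112671 0.06735372] ((0.5411121845245361, 0.000592394033446908), 0.02961909770965576)
293 [0.54281595 0.00582234 0.06650948] ((0.54229336977005, 0.00495722284540534), 0.02888948656618595)
[0.0010836  0.00017297]
```

View pics/s3.png

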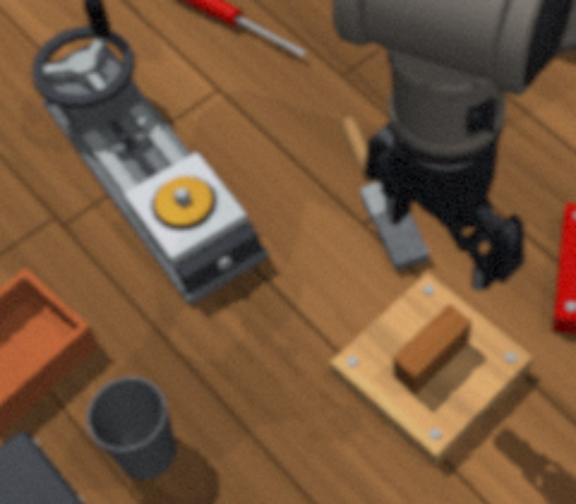

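The crop shows the carriage against the stop (225,260), pin at (183,197), and the gripper above the undisturbed wooden board's batten (432,345). I descend on the batten.

```bash
python3 -m jog '[[1,0.001,-0.002,-0.06,0,0,0],[1,0.001,-0.002,-0.12,0,0,0],[1,0.001,-0.002,-0.18,0,0,0],[1,0.001,-0.002,-0.22,0,0,0],[1,0.001,-0.002,-0.238,0,0,0],[1,0.001,-0.002,-0.238,0,0,0],[-1,0.001,-0.002,-0.238,0,0,0],[-1,0.001,-0.002,-0.238,0,0,0],[-1,0.001,-0.002,-0.238,0,0,0],[-1,0.001,-0.002,-0.238,0,0,0],[-1,0.001,-0.002,-0.238,0,0,0],[-1,0.001,-0.002,-0.238,0,0,0]]' 80
```

```text
t: 10.25
ee_pos: [0.4657, 0.2952, 0.0414]
orientation: [-0.111, 3.137, 0.001]
wrist_force: [-1.0, -1.2, 6.2]
finger_gap: 0.0291
finger_force: 80.5
```

```bash
python3 -m jog '[[-1,0,0,0.04,0,0,0],[-1,0,0,0.085,0,0,0],[-1,0,0,0.125,0,0,0],[-1,0.096,-0.366,0.125,0,0,0],[-1,0.096,-0.366,0.125,0,0,0],[-1,0.096,-0.366,0.125,0,0,0],[-1,0.096,-0.366,0.125,0,0,0],[-1,0.096,-0.366,0.125,0,0,0],[-1,0.096,-0.366,0.125,0,0,0],[-1,0.096,-0.366,0.125,0,0,0],[-1,0.096,-0.366,0.125,0,0,0],[-1,0.096,-0.366,0.125,0,0,0]]' 80;python3 -m jog '[[-1,0,0,0,0,0,0],[-1,0,0,0,0,0,0],[-1,0,0,0,0,0,0]]' >/dev/null; python3 - <<'E'
from h import *
o=observe();e=o["ee_pos"];print(e,o["wrist_force"],o["moment"],o["orientation"])
for n in("scene","top"):
    c=cap(n);W=c["W"];col=c["color"].astype(int); save(n+"4.png",c["color"])
    zt=e[2]-.0414+.030
    m=(abs(W[...,2]-zt)<.006)&(abs(W[...,0]-.54)<.1)&(abs(W[...,1])<.1)&(col[...,0]-col[...,2]>40)
    print(n,m.sum(),cv2.minAreaRect(W[m][:,:2].astype(np.float32)),np.median(W[m][:,2]),zt)
    A=np.c_[W[m][:,:2],np.ones(m.sum())];print("tilt",np.linalg.lstsq(A,W[m][:,2],rcond=None)[0])
E
```

```text
t: 11.45
ee_pos: [0.5411, 0.003, 0.1398]
orientation: [0.111, -3.138, -0.001]
wrist_force: [0.2, -0.9, -3.1]
finger_gap: 0.029
finger_force: 81.2
[0.54164468 0.00314064 0.14021369] [ 0.6096889  -0.39130361 -2.69105706] [ 0.06877209 -0.01062759  0.01986816] [ 1.12733800e-01 -3.13956883e+00 -2.16527651e-04]
scene 2004 ((0.540179967880249, 0.005751058459281921), (0.14240670204162598, 0.1435638964176178), 3.7056970596313477) 0.12813430097673806 0.12881368776704996
tilt [-0.00406278 -0.00378289  0.13046297]
top 529 ((0.5407173037528992, 0.004041016101837158), (0.1406911313533783, 0.14021261036396027), 4.017185688018799) 0.12909458143335362 0.12881368776704996
tilt [-0.00142506 -0.00056966  0.12999368]
```

View pics/scene4.png

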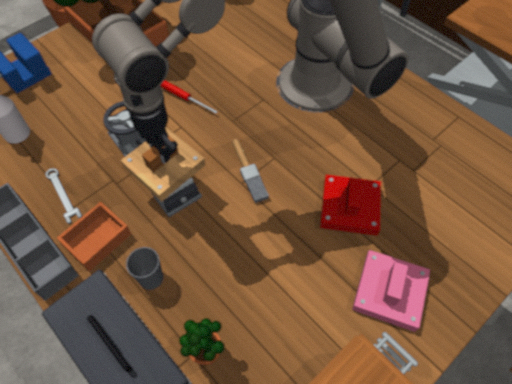

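Scene: the board hangs level over the carriage at (162,162). Comparing within each camera gives a correction of about (+1, -2) mm. I lower it to feel for the pin.

```bash
python3 -m jog '[[-1,0.0015,-0.0025,0,0,0,0],[-1,0.0015,-0.0025,-0.005,0,0,0],[-1,0.0015,-0.0025,-0.01,0,0,0],[-1,0.0015,-0.0025,-0.015,0,0,0],[-1,0.0015,-0.0025,-0.02,0,0,0],[-1,0.0015,-0.0025,-0.024,0,0,0],[-1,0.0015,-0.0025,-0.027,0,0,0],[-1,0.0015,-0.0025,-0.03,0,0,0],[-1,0.0015,-0.0025,-0.03,0,0,0]]' 80;python3 -c "
from h import *
o=observe();print(o['ee_pos'],o['wrist_force'],o['moment'])"
```

```text
t: 12.75
ee_pos: [0.5428, 0.0002, 0.1158]
orientation: [0.11, -3.139, -0.0]
wrist_force: [-0.1, 0.6, -2.8]
finger_gap: 0.0292
finger_force: 81.2
[5.42808927e-01 1.67748772e-04 1.15849709e-01] [-0.06209254  0.56154844 -2.80619151] [-0.01992715  0.02961057 -0.00532116]
```

No force at 5.6 mm below tip height, so the pin has entered the socket. I continue down.

```bash
python3 -m jog '[[-1,0,0,-0.003,0,0,0],[-1,0,0,-0.006,0,0,0],[-1,0,0,-0.009,0,0,0],[-1,0,0,-0.012,0,0,0],[-1,0,0,-0.015,0,0,0],[-1,0,0,-0.017,0,0,0],[-1,0,0,-0.017,0,0,0]]' 100;python3 -c "
from h import *
o=observe();print(o['ee_pos'],o['wrist_force'],o['moment'])"
```

```text
t: 13.45
ee_pos: [0.543, 0.0002, 0.1033]
orientation: [-0.11, 3.139, -0.0]
wrist_force: [-3.8, -0.2, 5.6]
finger_gap: 0.0289
finger_force: 100.3
[5.43035599e-01 1.80726489e-04 1.03299148e-01] [-3.82047721 -0.22327618  5.60066736] [ 0.08361733  0.54537523 -0.07980016]
```

```bash
python3 -m jog '[[-1,0,0,-0.003,0,0,0],[-1,0,0,-0.006,0,0,0],[-1,0,0,-0.009,0,0,0],[-1,0,0,-0.009,0,0,0],[-1,0,0,-0.009,0,0,0]]' 110;python3 - <<'E'
from h import *
o=observe();e=o["ee_pos"];print(o['ee_pos'],o['wrist_force'],o['moment'])
for n in("scene","top"):
    c=cap(n);W=c["W"];col=c["color"].astype(int)
    if n=="scene": save("s5.png",cv2.resize(c["color"][80:240,80:240],None,fx=3.5,fy=3.5))
    m=(abs(W[...,2]-.09)<.006)&(abs(W[...,0]-.54)<.1)&(abs(W[...,1])<.1)&(col[...,0]-col[...,2]>40)
    A=np.c_[W[m][:,:2]-[.541,.003],np.ones(m.sum())];print(n,m.sum(),np.linalg.lstsq(A,W[m][:,2],rcond=None)[0])
E
```

```text
t: 13.95
ee_pos: [0.5431, 0.0002, 0.1013]
orientation: [-0.111, 3.136, -0.001]
wrist_force: [-18.5, 1.3, 46.0]
finger_gap: 0.029
finger_force: 112.9
[5.43127303e-01 1.70391776e-04 1.01337502e-01] [-18.53538168   1.33799262  46.04422566] [ 0.49416993  3.08670512 -0.04000569]
scene 1908 [0.00069369 0.00031726 0.08929983]
top 444 [-0.00019454  0.00518909  0.08989024]
```

View pics/s5.png

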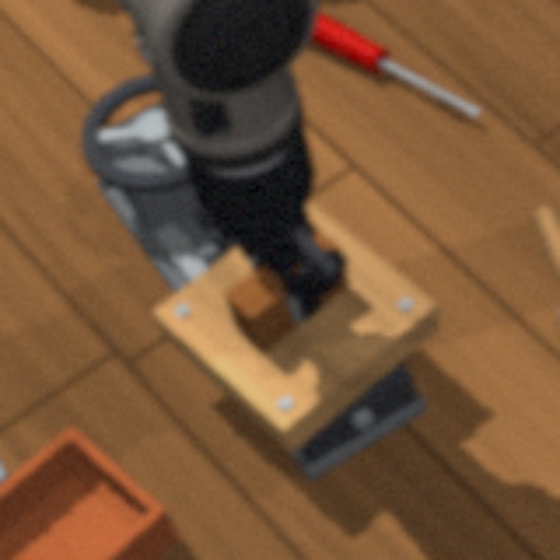

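The crop shows the board flat on the carriage (top 0.090 m, level, as expected when home). The push is 46 N, more than needed, so I ease it to about 30 N.

```bash
python3 -m jog '[[-1,0,0,0.002,0,0,0],[-1,0,0,0.002,0,0,0],[-1,0,0,0.002,0,0,0],[-1,0,0,0.002,0,0,0],[-1,0,0,0.002,0,0,0]]' 110
```

```text
t: 14.55
ee_pos: [0.5431, 0.0002, 0.1014]
orientation: [-0.111, 3.137, -0.001]
wrist_force: [-14.5, 0.7, 34.3]
finger_gap: 0.0287
finger_force: 111.4
```

```bash
python3 -c "
from station import manip;print(manip.job_done())"
```

```text
the job is handed in; nothing more can be done
None
```

I wound the carriage to the end stop, then fitted the wooden board over the pin. I handed the job in at about 14.6 s with the arm still holding the board fully down at about 34 N; no verdict came back.

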